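# Take the slide tray off the hotplate with the lifter

## Task

The slides are dry: turn the hotplate's knob to off, then pick up the lifter from its rest, slide its blade under the hot slide tray, lift the tray off level and set it down gently in the middle of the cork board. Draw the lifter out, lay it gently back on its rest as it was, and let go. Never touch the tray with the gripper, never tip it, and leave the bottles alone.

Things in the scene. Friction and masses are not known exactly. Their poses are not given: they have to be found in the camera images.
- hotplate: Fixed laboratory hotplate, steel case 220 mm (x) by 250 mm (y), its top (control deck) 62 mm above the bench. Origin: centre of its footprint, on the bench; x from its front (robot side) to its back, z up. A 150 x 150 mm dark heating plate, top 70 mm above the bench, is centred at x 20, y 45 mm; controls to its right (-y). Hotplate, rest and cork board swap places between runs.
- hotplate_top (a point): Centre of the heating plate's flat upper face, 70 mm above the bench.
- knob (a joint): Angle of the hotplate's black knob, rad: 0 = off, at its stop (white pointer to the hotplate's front, at the red dot). It grows clockwise seen from above, so turn it anticlockwise; starts at 0.7 to 1.4. Light friction (0.04 N m), stays where left. Its bar grip, 42 mm long, 14 mm thick, 32 mm tall, turns with it and lies along the hotplate's x at 0.
- knob_grip (a point): Point on the knob's vertical axis at the height to grip the bar, 37 mm above the control deck (bar top 44 mm above it) and 99 mm above the bench; in the hotplate's frame at x -68, y -85 mm.
- tray: Loose aluminium slide tray, 92 mm (x) by 120 mm (y), 14 mm high, about 0.14 kg, four stained slides fixed in it; starts on the heating plate. Origin: centre of its underside, z = 0 at the runners' bottoms. Two runners 5 mm wide, 8 mm high along its two x edges leave a tunnel 110 mm wide, 8 mm high under the flat deck, open at the front (-x, robot side) and back.
- lifter: Loose cranked spatula, 0.2 kg, starts on the rest. Flat steel blade 110 x 80 x 2 mm, a 22 mm wide neck rising steeply from its rear edge to a level black handle, x -218 to -93 mm, 18 mm wide, 22 mm tall, underside 50 mm above the blade's. Origin: on the blade's underside, 50 mm behind its front edge; x from handle to tip, z up. Centre of mass near x = -90 mm.
- lifter_grip (a point): Point to grip, in the middle of the handle's cross-section, 145 mm behind the lifter's origin and 61 mm above the blade's underside.
- lifter_tip (a point): Middle of the blade's front edge, 50 mm ahead of the lifter's origin.
- rest: Fixed blue steel tool rest: base plate 290 x 104 x 3 mm and, at its robot end (-x), a post whose top, 53 mm above the bench, carries the handle's tail in a notch 34 mm wide between cheeks 14 mm high. Origin: centre of its underside; x along the plate, away from the robot. The lifter lies with its x along the rest's x, blade flat on the plate.
- rest_blade (a point): Where the lifter's origin belongs when it lies on the rest: on the base plate's upper face, 80 mm ahead of the rest's origin, 3 mm above the bench.
- rest_grip (a point): Where point lifter_grip is when the lifter lies on the rest: 65 mm behind the rest's origin, 64 mm above the bench. The notch's post is centred 60 mm behind this point.
- cork: Fixed cork board 170 x 170 mm, 10 mm thick, flat. Origin: centre of its underside, on the bench; its top is 10 mm above the bench.
- bottle_a: Loose closed medium bottle, amber, yellow label, white cap, 60 mm in diameter, 146 mm tall, 0.28 kg. Origin: centre of its base. To be left alone.
- bottle_b: As bottle_a, amber.
- bottle_c: As bottle_a, but clear with a white label.
Mind the look-alikes: they are no part of the job. Of the things that look like the cork, take the one that is nearest to the robot's base at the start. There is more than one size of the tray; the job needs the larger.

How it is judged:
On the way, in this order (a step that is already met when the one before it is completed fails the run):
1. the hotplate's knob is turned to off, with the lifter still on its rest (value of joint knob below 0.12 rad and distance between lifter and rest_blade below 0.03 m), for 0.2 s.
2. the tray is borne on the lifter, level and clear of the hotplate by 15 mm or more (contact force between lifter and tray above 0.4 N and z of tray in the frame of hotplate_top above 0.015 m and contact force between tray and hotplate below 0.05 N and angle between tray's own z axis and vertical below 0.2 rad), for 0.3 s.
3. the tray stands in the middle of the cork board and the lifter is drawn out from under it (horizontal distance between tray and cork below 0.035 m and z of tray in the frame of cork between 0.007 and 0.013 m and angle between tray's own z axis and vertical below 0.06 rad and linear speed of tray below 0.02 m/s and contact force between lifter and tray below 0.05 N and horizontal distance between lifter and tray above 0.105 m), for 0.2 s.
4. the lifter lies on its rest again, blade flat, handle in the notch (distance between lifter and rest_blade below 0.025 m and distance between lifter_grip and rest_grip below 0.025 m and z of lifter in the frame of rest below 0.006 m and angle between lifter's own z axis and vertical below 0.06 rad and linear speed of lifter below 0.02 m/s), for 0.2 s.
At the end, for the whole second after the job is handed in: Knob within 0.12 rad of off; tray flat and at rest on the cork board, centre within 35 mm of the board's centre; lifter at rest on its rest, blade flat, handle in the notch, origin and grip point each within 25 mm of their places; bottles where they stood (20 mm) (all of step 4 and value of joint knob below 0.12 rad and horizontal distance between tray and cork below 0.035 m and z of tray in the frame of cork between 0.007 and 0.013 m and angle between tray's own z axis and vertical below 0.06 rad and linear speed of tray below 0.02 m/s and contact force between lifter and tray below 0.05 N); the robot touches nothing.
It fails at once if the gripper or arm touches the hot tray (contact force between any of the fingers, the arm and tray above 0.5 N).
It fails at once if the tray is tipped by more than 0.25 rad (14 degrees) (angle between tray's own z axis and vertical above 0.25 rad).
It fails at once if the lifter is dropped (falls faster than 0.4 m/s, out of the gripper) (contact force between the fingers and lifter below 0.1 N and linear speed of lifter above 0.4 m/s).
It fails at once if the tray is dropped (faster than 0.35 m/s, off the lifter) or pressed on the cork board with over 25 N ((contact force between lifter and tray below 0.05 N and linear speed of tray above 0.35 m/s) or contact force between tray and cork above 25 N).
It fails at once if a bottle is moved by more than 20 mm or tipped (distance of any of bottle_a, bottle_b, bottle_c from where it was at the start of the episode above 0.02 m or angle between any of bottle_a, bottle_b, bottle_c's own z axis and vertical above 0.25 rad).
It also fails if it takes over 72 s, if anything falls off the work surface, if the arm or the gripper's body presses on something with over 40 N, if the wrist force passes 120 N, or if a joint passes its speed limit or range.

## Robot

A 6-joint arm with a two-finger parallel gripper is mounted at the origin on the work surface. World frame = base frame: x ahead of the robot, y to its left, z up, the work surface at z = 0. Lengths are in m, angles in rad, forces in N, time in s.
With the tool pointing down it reaches from about 0.275 to 0.775 m from the base axis. Payload 14.6 kg.
Tool frame: the origin (TCP) lies at the very end of the fingers, on their centre line; the grasp point (between the pads) lies robot.tcp_to_grasp behind it (robot.tcp_to_grasp is the distance from the TCP to the grasp point, in m); z points along the fingers, y is the direction in which the jaws open and shut (so a half turn about z gives the same grasp; the last joint's range is limited). The gripper opens to 85 mm and grips with 20 to 120 N. Pads are 22 mm wide; open, the fingers measure 114 mm over their backs; the gripper's body (76 mm by 85 mm) begins 54 mm behind the grasp point. The pads swing forward as they close: fully open they stand 13 mm farther back than shut.
Start: joints at [-0.155, 0.263, -0.048, 1.259, 0, 1.415], TCP at [0.525, -0, 0.231] pointing down, gripper open.
Joint ranges: [-2.65, 2.65], [-0.89, 1.7], [-1.18, 1.37], [-2.13, 2.11], [-1.35, 1.29], [-3.14, 3.14]. Speed limits (rad/s): [1.89, 1.89, 2.57, 2.79, 3.14, 3.14].

## Interface

Orientations are given as a rotation vector (axis times angle).
In Python, from station import robot gives the robot as it stands. The module is installed in compiled form; this text tells all that it offers.
- The arm moves only by the tool play_rows, never from a script. Its argument "rows" is a list that holds one entry, the list of rows, each a list of 5 numbers: the opening in per cent of the stroke, from 0 (shut) to 100 (fully open), then the shift along the world's x, y, z in cm, then the turn about the world's z in degrees. In form: [[[gripper, dx, dy, dz, roll], ...]]. A call has 1 to 20 rows; each row shifts and turns the commanded pose from where the row before left it; what a row does not reach is not made up. A row lasts 1/10 s, in which the tool goes at most 50 mm and 8.59 degrees, less where a joint would pass 70% of its speed; a pose out of reach is approached as far as the arm can. A call with a gripper value outside its range is refused whole. The fingers move at their own pace and stop on an object; the grip force is fixed at half the most. Time passes only in rows, so rows that do not move let the fingers close. It gives the time, the measured TCP pose, the force and the opening at its end, in the units of the state.
- robot.state(): the state, without advancing time (a new reading comes with each control period).
- robot.read_camera(name): name is "scene" or "side" or "wrist"; returns the picture (480x640x3 uint8, red, green, blue); there is no depth.
- robot.camera_info(name): a dict with "intrinsics" (3x3 intrinsics, pixels), "k1" (the pictures are not rectified: a ray, as slopes to the right and down, at radius r is drawn at 1 + k1 r^2 times it, then the intrinsics apply), "world_to_cam" (4x4, takes a point from world to camera coordinates); the wrist camera has in their place "tool_from_camera" (4x4, takes a point from camera to tool coordinates, whose origin is the TCP and whose axes are the flange's). Camera axes: x right, y up, looking along -z (the intrinsics and any distortion apply to the point x, -y, -z); pixel columns grow to the right and rows downward; lengths in m; the calibration is good to about 2 mm. A picture is of the moment at which its call begins: read the wrist's pose just before it. camera_info takes no time and is no camera call.
- robot.finish_job(): hands the job in, once; it reports no verdict.
The state is a dict: "clock": time; "joints": joint angles; "qvel": joint speeds; "joint_efforts": joint torques, N m; "tool_pos": TCP position; "orientation": TCP orientation; "ft_force": force on the tool from outside, world axes, zero at the start; "torque": the same for the moment, N m; "gripper_width": finger opening in m.
Only numpy, scipy, OpenCV 4.12 (cv2) and the standard library are available. Lean on these libraries where they do the work, as an engineer would, in place of code of your own. Each camera call takes 0.05 s, during which the arm holds its last target. There are 200 camera calls.

## Working session

There is one attempt and no reset: what is moved stays moved. The work goes in short steps, Python scripts to look and compute and a tool call to move; the robot and the scene stay as the last step left them, time stands still between calls to the robot, and variables do not carry over. Pictures are saved under pics/ and viewed, about 8 in all and at most 12, crops included, and the job is handed in when it is done.

Besides the shell and the picture viewer there is one more tool, called in YAML: its name, and indented under it one key for each argument. play_rows: Moves the arm, as the interface text tells. Its arguments: {"type":"object","properties":{"rows":{"type":"array","items":{"type":"array","items":{"type":"array","items":{"type":"number"}}}}},"required":["rows"]}

```bash
mkdir -p pics; cat > h.py <<'E'
import numpy as np, cv2
from station import robot
def snap(n,f):
    im=robot.read_camera(n); cv2.imwrite(f,im[:,:,::-1]); return im
def ray(name,u,v):
    i=robot.camera_info(name);K=np.array(i["intrinsics"]);k=i["k1"]
    xd=np.array([(u-K[0,2])/K[0,0],(v-K[1,2])/K[1,1]]);x=xd.copy()
    for _ in range(30): x=xd/(1+k*(x@x))
    d=np.array([x[0],-x[1],-1.])
    if "world_to_cam" in i: T=np.linalg.inv(np.array(i["world_to_cam"]))
    else:
        s=robot.state();W=np.eye(4);W[:3,:3]=cv2.Rodrigues(np.array(s["orientation"],float))[0];W[:3,3]=s["tool_pos"]
        T=W@np.array(i["tool_from_camera"])
    return T[:3,3],T[:3,:3]@d
def pt(name,u,v,z):
    o,d=ray(name,u,v);return o+d*(z-o[2])/d[2]
def proj(name,P):
    i=robot.camera_info(name);K=np.array(i["intrinsics"]);k=i["k1"]
    if "world_to_cam" in i: M=np.array(i["world_to_cam"])
    else:
        s=robot.state();W=np.eye(4);W[:3,:3]=cv2.Rodrigues(np.array(s["orientation"],float))[0];W[:3,3]=s["tool_pos"]
        M=np.linalg.inv(W@np.array(i["tool_from_camera"]))
    c=M[:3,:3]@np.array(P,float)+M[:3,3];x=np.array([c[0],-c[1]])/-c[2];x=x*(1+k*(x@x))
    return K[0,0]*x[0]+K[0,2],K[1,1]*x[1]+K[1,2]
E
python3 - <<'E'
from h import *
np.set_printoptions(precision=3,suppress=True)
print(robot.tcp_to_grasp,robot.state())
for n in("scene","side","wrist"):
    snap(n,f"pics/{n}0.png");print(robot.camera_info(n))
E
```

```text
0.0187 {'clock': 0.0, 'joints': array([-0.155,  0.264, -0.049,  1.259, -0.   ,  1.415]), 'qvel': array([ 0.   , -0.   , -0.002, -0.   ,  0.   ,  0.002]), 'joint_efforts': array([  0.001, -63.761,  38.457,   0.014,   0.   ,  -0.   ]), 'tool_pos': array([0.525, 0.   , 0.231]), 'orientation': array([-2.221, -2.221,  0.001]), 'ft_force': array([ 0.339, -0.126, -0.14 ]), 'torque': array([ 0.038, -0.033,  0.003]), 'gripper_width': 0.0853621915005919}
{'intrinsics': array([[518.14 ,   0.   , 316.384],
       [  0.   , 518.14 , 239.488],
       [  0.   ,   0.   ,   1.   ]]), 'k1': -0.05791908350059146, 'world_to_cam': array([[ 0.256,  0.966,  0.021, -0.091],
       [-0.691,  0.168,  0.703,  0.362],
       [ 0.676, -0.194,  0.711, -1.838],
       [ 0.   ,  0.   ,  0.   ,  1.   ]])}
{'intrinsics': array([[486.587,   0.   , 310.619],
       [  0.   , 486.587, 240.071],
       [  0.   ,   0.   ,   1.   ]]), 'k1': 0.0419565628180418, 'world_to_cam': array([[ 0.759, -0.651, -0.016, -0.468],
       [ 0.366,  0.406,  0.838, -0.258],
       [-0.539, -0.642,  0.546, -1.432],
       [ 0.   ,  0.   ,  0.   ,  1.   ]])}
{'intrinsics': array([[336.041,   0.   , 321.759],
       [  0.   , 336.041, 232.059],
       [  0.   ,   0.   ,   1.   ]]), 'k1': -0.055403678280413246, 'tool_from_camera': array([[ 0.   ,  0.957,  0.29 ,  0.074],
       [ 1.   , -0.   , -0.   , -0.001],
       [-0.   ,  0.29 , -0.957, -0.143],
       [ 0.   ,  0.   ,  0.   ,  1.   ]])}
```

View pics/scene0.png

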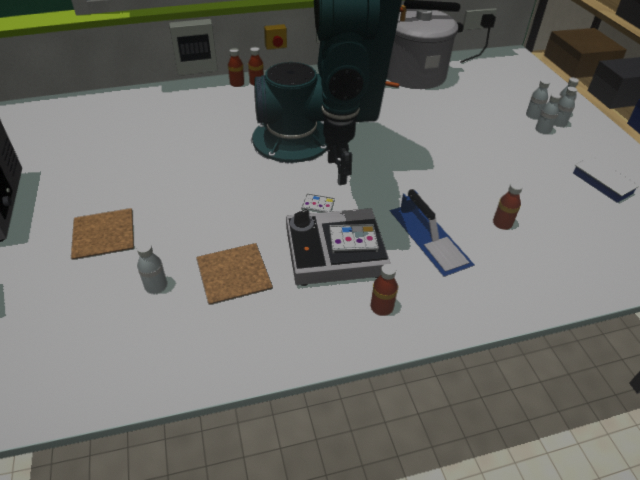

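View pics/side0.png

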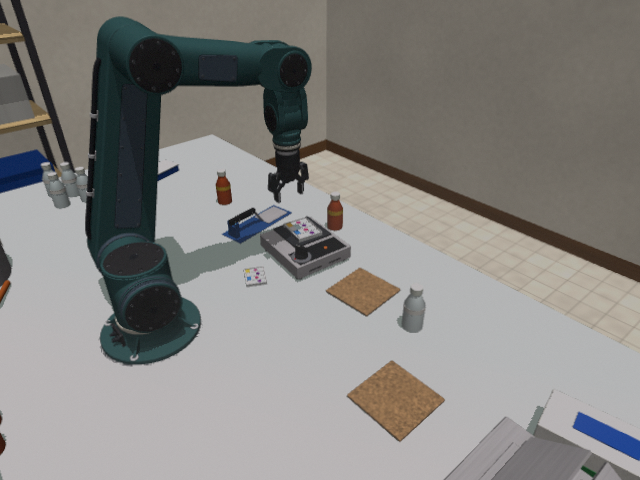

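The scene picture shows the hotplate at (336,243) with its knob at (303,220). The larger tray is on the plate at (355,237), and a smaller look-alike lies on the bench at (319,204). There are two corks, at (234,272) and (103,232), and the lifter is on the blue rest at (432,235). The bottles stand at (507,207), (384,290) and (152,270). I'll take an enlarged crop next.

```bash
python3 - <<'E'
from h import *
im=cv2.imread("pics/scene0.png")
c=im[180:330,190:480]
cv2.imwrite("pics/c1.png",cv2.resize(c,None,fx=2.75,fy=2.75,interpolation=cv2.INTER_CUBIC))
np.set_printoptions(precision=3,suppress=True)
for n,u,v in(("scene",103,232),("scene",234,272),("side",363,290),("side",396,398)):
    p=pt(n,u,v,.01);print(n,u,v,p,np.hypot(*p[:2]))
E
```

```text
scene 103 232 [ 0.349 -0.632  0.01 ] 0.7221102393567379
scene 234 272 [ 0.589 -0.289  0.01 ] 0.6563568149428668
side 363 290 [ 0.58  -0.298  0.01 ] 0.6521012590663574
side 396 398 [ 0.34  -0.643  0.01 ] 0.7272233167166292
```

View pics/c1.png

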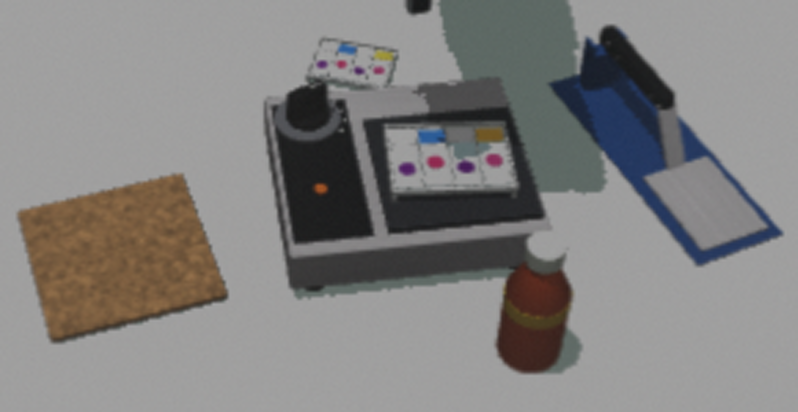

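View pics/wrist0.png

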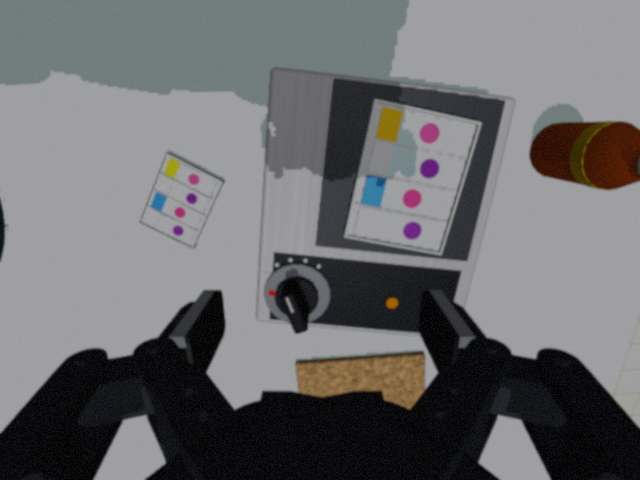

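The crop and wrist view confirm the choices. The large tray (four slides) is on the plate, the small one is on the bench, and the nearer cork is at the crop's left. The knob pointer is about 1.1 rad from the red dot. Next I'll work out the corners.

```bash
python3 - <<'E'
from h import *
np.set_printoptions(precision=3,suppress=True)
C=lambda u,v,z:pt("scene",u/2.75+190-.4,v/2.75+180-.4,z)
def show(n,P):
    P=np.array(P);print(n,P[:,:2].tolist() and np.round(P[:,:2],3).tolist(),"mean",P.mean(0),"ang",np.degrees([np.arctan2(*(P[(i+1)%len(P)]-P[i])[[1,0]]) for i in range(len(P))]).round(1),"len",np.linalg.norm(np.roll(P,-1,0)-P,axis=1).round(3))
show("cork",[C(18,211,.01),C(183,175,.01),C(227,296,.01),C(52,336,.01)])
show("hp",[C(265,98,.062),C(500,78,.062),C(550,228,.062),C(290,252,.062)])
show("tray",[C(385,127,.084),C(505,122,.084),C(518,188,.084),C(391,193,.084)])
show("blade",[C(643,178,.005),C(710,157,.005),C(770,228,.005),C(708,250,.005)])
show("restR",[C(550,85,.003),C(698,264,.003),C(782,233,.003)])
show("handle",[C(606,32,.075),C(672,100,.075)])
W=lambda u,v,z:pt("wrist",u,v,z)
show("hpW",[W(257,320,.062),W(272,68,.062),W(514,97,.062),W(460,334,.062)])
show("trayW",[W(347,237,.084),W(376,100,.084),W(482,122,.084),W(442,255,.084)])
show("knobW",[W(297,294,.065)])
show("knob pointer",[W(291,275,.106),W(301,325,.106)])
show("reddot",[W(271,293,.062)])
for u,v in((507,226),(384,311),(152,290)): print(pt("scene",u,v,0))
E
```

```text
cork [[0.508, -0.381], [0.498, -0.213], [0.665, -0.201], [0.673, -0.366]] mean [ 0.586 -0.29   0.01 ] ang [  93.6    4.1  -87.1 -174.9] len [0.169 0.167 0.166 0.165]
hp [[0.46, -0.118], [0.487, 0.128], [0.699, 0.104], [0.67, -0.141]] mean [ 0.579 -0.007  0.062] ang [ 83.6  -6.4 -96.9 173.8] len [0.247 0.213 0.246 0.211]
tray [[0.552, -0.017], [0.573, 0.101], [0.662, 0.083], [0.64, -0.036]] mean [0.607 0.033 0.084] ang [  79.8  -11.5 -100.7  167.7] len [0.12  0.091 0.121 0.09 ]
blade [[0.61, 0.248], [0.598, 0.329], [0.706, 0.345], [0.718, 0.271]] mean [0.658 0.298 0.005] ang [  98.2    8.4  -80.9 -167.6] len [0.082 0.109 0.075 0.11 ]
restR [[0.45, 0.205], [0.73, 0.255], [0.713, 0.355]] mean [0.631 0.272 0.003] ang [  10.1   99.7 -150.3] len [0.285 0.102 0.303]
handle [[0.457, 0.257], [0.574, 0.283]] mean [0.516 0.27  0.075] ang [  12.2 -167.8] len [0.119 0.119]
hpW [[0.455, -0.118], [0.481, 0.126], [0.694, 0.105], [0.674, -0.136]] mean [ 0.576 -0.005  0.062] ang [ 83.9  -5.8 -94.8 175.3] len [0.245 0.214 0.241 0.219]
trayW [[0.547, -0.018], [0.568, 0.098], [0.657, 0.082], [0.635, -0.036]] mean [0.602 0.032 0.084] ang [  79.7  -10.2 -100.6  168.8] len [0.119 0.091 0.12  0.09 ]
knobW [[0.499, -0.085]] mean [ 0.499 -0.085  0.065] ang [0.] len [0.]
knob pointer [[0.497, -0.046], [0.505, -0.095]] mean [ 0.501 -0.071  0.106] ang [-81.2  98.8] len [0.05 0.05]
reddot [[0.472, -0.086]] mean [ 0.472 -0.086  0.062] ang [0.] len [0.]
[0.594 0.527 0.   ]
[0.801 0.059 0.   ]
[ 0.592 -0.505  0.   ]
```

```bash
python3 - <<'E'
import cv2
im=cv2.imread("pics/wrist0.png")[245:345,245:345]
cv2.imwrite("pics/c2.png",cv2.resize(im,None,fx=5,fy=5,interpolation=cv2.INTER_CUBIC))
E
```

```text
(no output)
```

View pics/c2.png

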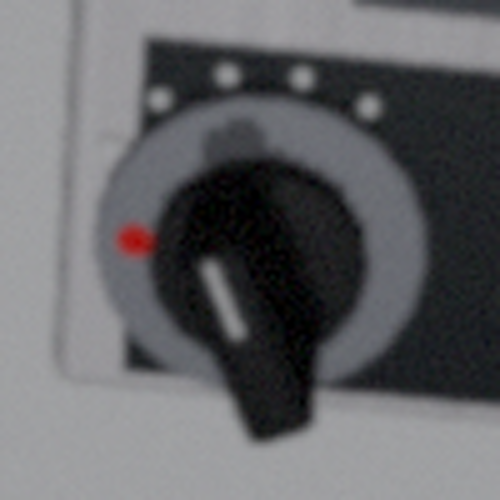

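```bash
python3 - <<'E'
from h import *
# start pose is unchanged, so the live wrist pose still applies
a=pt("wrist",245+208/5,245+260/5,.106);b=pt("wrist",245+240/5,245+338/5,.106);print(a,b,np.degrees(np.arctan2(*(a-b)[[1,0]])))
c=pt("wrist",245+252/5,245+438/5,.106);d=pt("wrist",245+312/5,245+420/5,.106);print(c,d,np.degrees(np.arctan2(*(d-c)[[1,0]])))
E
```

```text
[ 0.4926965  -0.06701728  0.106     ] [ 0.49795668 -0.08266492  0.106     ] 108.58082848850107
[ 0.49960253 -0.1035463   0.106     ] [ 0.51069831 -0.09968498  0.106     ] 19.18782048562098
```

play_rows:
  rows:
    - [[50,-0.5,-1.7,-2,4],[50,-0.5,-1.7,-2,4],[50,-0.5,-1.7,-2,4],[50,-0.5,-1.7,-2,4],[50,-0.55,-1.5,-2,2.7],[50,0,0,0,0],[50,0,0,-1.5,0],[50,0,0,-1.5,0],[50,0,0,-1.5,0],[50,0,0,-0.6,0],[50,0,0,0,0],[50,0,0,0,0]]

```text
clock: 1.35
tool_pos: [0.5, -0.0829, 0.081]
orientation: [1.831, 2.552, 0.0]
ft_force: [-0.8, 0.6, -0.2]
gripper_width: 0.043
```

play_rows:
  rows:
    - [[0,0,0,0,0],[0,0,0,0,0],[0,0,0,0,0],[0,0,0,0,0],[0,0,0,0,5],[0,0,0,0,6],[0,0,0,0,6],[0,0,0,0,6],[0,0,0,0,6],[0,0,0,0,6],[0,0,0,0,6],[0,0,0,0,6],[0,0,0,0,6],[0,0,0,0,6],[0,0,0,0,4],[0,0,0,0,2],[0,0,0,0,0],[0,0,0,0,0]]

```text
clock: 3.15
tool_pos: [0.4978, -0.0846, 0.0811]
orientation: [-0.175, -3.134, 0.007]
ft_force: [-15.7, -12.5, 18.6]
gripper_width: 0.0127
```

```bash
python3 - <<'E'
from h import *
s=robot.state();print({k:s[k] for k in("joints","torque","ft_force","gripper_width")})
R=cv2.Rodrigues(np.array(s["orientation"]))[0];print(np.degrees(np.arctan2(R[1,1],R[0,1])))
E
```

```text
{'joints': array([-0.32700377,  0.32732221, -0.38856179,  0.85640346, -0.00492331,
       -0.21572254]), 'torque': array([-2.42810459,  3.34399432,  0.00759426]), 'ft_force': array([-15.70271059, -12.47470382,  18.61662316]), 'gripper_width': 0.012662283189926469}
83.62458812177317
```

play_rows:
  rows:
    - [[0,0,0,0,2],[0,0,0,0,2],[0,0,0,0,0],[0,0,0,0,0]]

```text
clock: 3.55
tool_pos: [0.4977, -0.0846, 0.0811]
orientation: [-0.069, -3.138, 0.006]
ft_force: [-16.2, -10.9, 19.0]
gripper_width: 0.0136
```

```bash
python3 - <<'E'
from h import *
s=robot.state();print({k:s[k] for k in("joints","torque","ft_force","gripper_width")})
R=cv2.Rodrigues(np.array(s["orientation"]))[0];print(np.degrees(np.arctan2(R[1,1],R[0,1])))
E
```

```text
{'joints': array([-0.32722829,  0.32722525, -0.38856752,  0.85645215, -0.00458636,
       -0.28348049]), 'torque': array([-2.21332191,  3.35667357, -1.90548471]), 'ft_force': array([-16.21967817, -10.90850614,  19.02376461]), 'gripper_width': 0.013562816301704706}
87.49393256237691
```

play_rows:
  rows:
    - [[0,0,0,0,-2],[50,0,0,0,0],[50,0,0,0,0],[50,0,0,0,0],[50,0,0,1.5,0],[50,0,0,3,0],[50,0,0,4,0],[60,0,2,4,0],[60,0,3.5,2.5,2],[60,0,4,0,2],[60,0,4,0,2],[60,0,4,0,2],[60,0,4,0,2],[60,0,4,0,2],[60,0,4,0,2],[60,0,3.2,0,1],[60,0,2,0,0],[60,0,0,0,0],[60,0,0,0,0],[60,0,0,0,0]]

```text
clock: 5.55
tool_pos: [0.4995, 0.2633, 0.2303]
orientation: [0.292, -3.128, 0.0]
ft_force: [-0.0, -0.4, 0.4]
gripper_width: 0.0514
```

```bash
python3 - <<'E'
from h import *
s=robot.state();print({k:s[k] for k in("joints","tool_pos","torque","ft_force","gripper_width")})
R=cv2.Rodrigues(np.array(s["orientation"]))[0];print(np.degrees(np.arctan2(R[1,1],R[0,1])))
w=snap("wrist","pics/w1.png");k=cv2.imread("pics/w1.png")
sc=cv2.cvtColor(robot.read_camera("scene"),cv2.COLOR_RGB2BGR);cv2.imwrite("pics/s1.png",sc)
c=cv2.resize(sc[200:245,280:330],None,fx=3,fy=3,interpolation=cv2.INTER_CUBIC);k[:135,:150]=c
cv2.imwrite("pics/w1b.png",k)
E
```

```text
{'joints': array([ 3.40885384e-01,  3.32244720e-01,  5.02083026e-02,  1.28886895e+00,
       -1.10679911e-04,  1.54612497e-01]), 'tool_pos': array([0.49953139, 0.26332451, 0.23030413]), 'torque': array([ 0.00419382, -0.01271807, -0.05752024]), 'ft_force': array([-0.01337221, -0.36733874,  0.41679013]), 'gripper_width': 0.05136518697912849}
100.67265095228457
```

View pics/w1b.png

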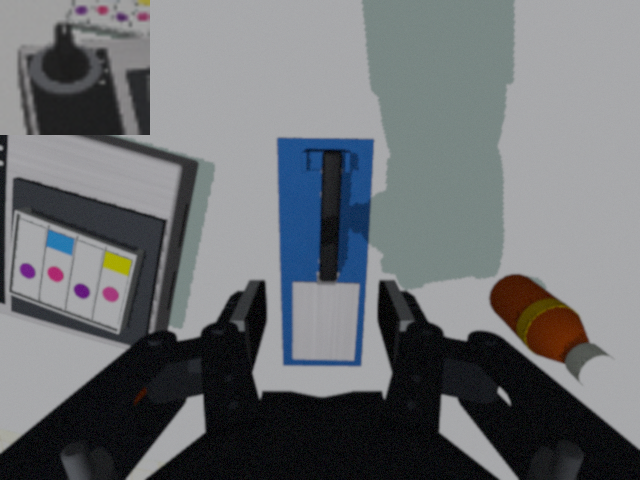

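```bash
python3 - <<'E'
from h import *
np.set_printoptions(precision=4,suppress=True)
def show(n,z,*uv):
    P=np.array([pt("wrist",u,v,z) for u,v in uv])[:,:2]
    d=np.roll(P,-1,0)-P;print(n,P.tolist(),"mean",P.mean(0),"ang",np.degrees(np.arctan2(d[:,1],d[:,0])),"len",np.linalg.norm(d,axis=1))
show("rest",.003,(277.5,138.5),(374,140),(361.5,366),(283,365.5))
show("handle",.075,(332.5,151.5),(327.5,282))
show("blade",.005,(293,282),(360,283),(355,360.5),(293,360))
show("tray",.084,(17,212),(144,252),(123,333),(9,297))
E
```

```text
rest [[0.44263886330661284, 0.20486515470421662], [0.42510010290975686, 0.3063290743745045], [0.7087036170318664, 0.3564400040683596], [0.727098428598194, 0.25421432717675824]] mean [0.5759 0.2805] ang [  99.8071   10.0204  -79.7992 -170.1581] len [0.103  0.288  0.1039 0.2887]
handle [[0.44147733989493365, 0.26211759914645405], [0.5636816795742154, 0.2813100358203833]] mean [0.5026 0.2717] ang [   8.9255 -171.0745] len [0.1237 0.1237]
blade [[0.6037054757640977, 0.24804270798497238], [0.5901478324094467, 0.3273902700268414], [0.700195804969387, 0.34554108363981806], [0.7143680367296925, 0.2657529698136749]] mean [0.6521 0.2967] ang [  99.6962    9.3658  -79.928  -170.9076] len [0.0805 0.1115 0.081  0.1121]
tray [[0.5453749533961625, -0.015848081369980227], [0.5618132757147214, 0.10699867198132706], [0.6550426968978443, 0.08705158804605731], [0.6385706247538331, -0.03332141896248825]] mean [0.6002 0.0362] ang [ 82.3784 -12.0767 -97.7921 169.3809] len [0.1239 0.0953 0.1215 0.0948]
```

play_rows:
  rows:
    - [[60,0.45,0.3,-3,-1.3],[60,0.45,0.3,-3,0],[60,0.45,0.4,-3,0],[60,0,0,-3,0],[60,0,0,-3,0],[60,0,0,-2,0],[60,0,0,-1.5,0],[60,0,0,0,0],[60,0,0,0,0],[0,0,0,0,0],[0,0,0,0,0],[0,0,0,0,0],[0,0,0,0,0],[0,0,0,0,0],[0,0,0,0,0]]

```text
clock: 7.15
tool_pos: [0.5135, 0.2741, 0.0463]
orientation: [-0.257, 3.13, 0.0]
ft_force: [-1.5, -1.4, 7.2]
gripper_width: 0.0169
```

```bash
python3 - <<'E'
from h import *
s=robot.state();print({k:s[k] for k in("joints","tool_pos","torque","ft_force","gripper_width")})
R=cv2.Rodrigues(np.array(s["orientation"]))[0];print(np.degrees(np.arctan2(R[1,1],R[0,1])),R[:,2])
E
```

```text
{'joints': array([ 3.50430781e-01,  4.72679669e-01, -2.49204025e-01,  8.47348994e-01,
       -1.19101380e-04,  1.86536180e-01]), 'tool_pos': array([0.5134962 , 0.27410953, 0.04629579]), 'torque': array([-0.20867299,  0.23767484, -0.09927429]), 'ft_force': array([-1.49673991, -1.3706916 ,  7.1809162 ]), 'gripper_width': 0.016926954491354014}
99.39047132451925 [ 1.50949608e-03  4.24937950e-04 -9.99998770e-01]
```

play_rows:
  rows:
    - [[0,0,0,0.4,0],[0,0,0,0.8,0],[0,0,0,1.5,0],[0,0,0,2.2,0],[0,0,0,2.5,0],[0,-0.6,-0.6,2.5,0],[0,-1.5,-1.5,2,-1.5],[0,-1.5,-2,1.5,-2],[0,-1.5,-2,1,-2],[0,-1.5,-2,0,-2],[0,-1.5,-2,0,-2],[0,-1.5,-2,0,-2],[0,-1.5,-2,0,-2],[0,-1.5,-2,0,-2],[0,-1.5,-1.2,0,-2],[0,-1.5,-1,0,-1.7],[0,-1.5,-0.8,0,-1],[0,-1,-0.2,0,0],[0,0,0,0,0],[0,0,0,0,0]]

```text
clock: 9.15
tool_pos: [0.3325, 0.0812, 0.1896]
orientation: [0.295, 3.127, 0.0]
ft_force: [-0.3, 0.7, -2.7]
gripper_width: 0.0166
```

```bash
python3 - <<'E'
from h import *
s=robot.state();print({k:s[k] for k in("joints","tool_pos","torque","ft_force","gripper_width")})
R=cv2.Rodrigues(np.array(s["orientation"]))[0];print(np.degrees(np.arctan2(R[1,1],R[0,1])),R[:,2])
snap("wrist","pics/w2.png");snap("side","pics/d2.png")
c=cv2.imread("pics/d2.png")[150:300,190:360]
a=cv2.imread("pics/w2.png")
o=np.zeros((600,800,3),np.uint8);o[:360,:480]=cv2.resize(a,(480,360));
o[300:600,460:800]=cv2.resize(c,(340,300),interpolation=cv2.INTER_CUBIC)
cv2.imwrite("pics/m2.png",o)
E
```

```text
{'joints': array([-8.33753868e-05, -3.27348241e-02, -5.14691784e-01,  1.08792528e+00,
        7.48032553e-05,  1.87791106e-01]), 'tool_pos': array([0.33245037, 0.08119364, 0.18955222]), 'torque': array([0.02189869, 0.10611013, 0.00284102]), 'ft_force': array([-0.27793967,  0.73226038, -2.67843009]), 'gripper_width': 0.016625599677243884}
79.2355932857696 [ 9.14091864e-04  7.47270427e-05 -9.99999579e-01]
```

View pics/w2.png

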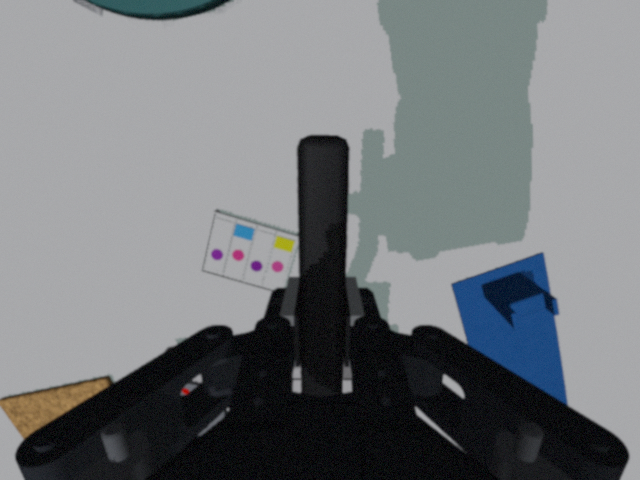

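The wrist view shows the handle straight at column 323, but the blade is hidden. I'll use the side view to check for droop.

```bash
python3 - <<'E'
from h import *
np.set_printoptions(precision=1,suppress=True)
c=cv2.imread("pics/d2.png")[150:300,180:380]
cv2.imwrite("pics/d2c.png",cv2.resize(c,None,fx=4,fy=4,interpolation=cv2.INTER_CUBIC))
s=robot.state();p=s["tool_pos"];a=np.radians(79.24-90)
u=np.array([np.cos(a),np.sin(a),0]);n=np.array([-u[1],u[0],0]);o=p+145e-3*u-np.array([0,0,.0433])
f=lambda x,y,z:print((x,y,z),(np.array(proj("side",o+u*x+n*y+np.array([0,0,z])))-[180,150])*4)
for x,y,z in((.05,.04,0.002),(.05,-.04,.002),(-.06,.04,.002),(-.06,-.04,.002),(-.218,0,.072),(-.093,0,.072)):f(x,y,z)
E
```

```text
(0.05, 0.04, 0.002) [383.1 251.8]
(0.05, -0.04, 0.002) [425.6 292.5]
(-0.06, 0.04, 0.002) [266.3 285.7]
(-0.06, -0.04, 0.002) [305.8 328.8]
(-0.218, 0, 0.072) [ 91.3 285.4]
(-0.093, 0, 0.072) [240.8 243.8]
```

View pics/d2c.png

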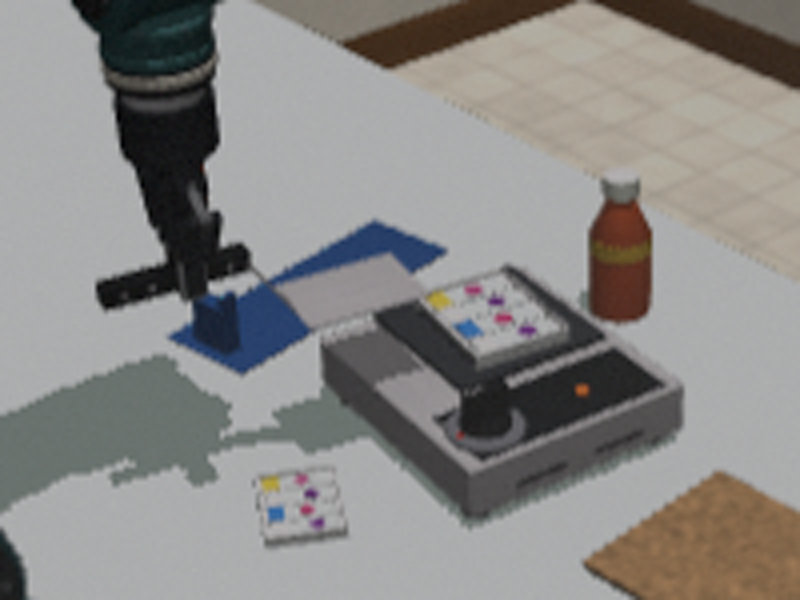

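```bash
python3 - <<'E'
from h import *
np.set_printoptions(precision=4,suppress=True)
q=lambda u,v,z:pt("side",u/4+180,v/4+150,z)
P=np.array([q(u,v,.084) for u,v in((428,295),(507,267),(568,325),(482,356))]);print("tray",P[:,:2].tolist(),P.mean(0))
z=robot.state()["tool_pos"][2]-.0433+.002
B=np.array([q(u,v,z) for u,v in((392,252),(428,291),(312,330),(275,286))]);d=np.roll(B,-1,0)-B
print("blade",B[:,:2].tolist(),B.mean(0),np.degrees(np.arctan2(d[:,1],d[:,0])))
K=q(487,385,.106);print("knobtop",K)
E
```

```text
tray [[0.5793957360823463, 0.08603403645465924], [0.6643573718870979, 0.07627842570535837], [0.6391037248591205, -0.036404430274650235], [0.5511656707747192, -0.024351540255777904]] [0.6085 0.0254 0.084 ]
blade [[0.5372615569580397, 0.07868176301314578], [0.5197779758801115, 0.006105071959146002], [0.41138324516976105, 0.021197180617557265], [0.42880123736553516, 0.09936049512110423]] [0.4743 0.0513 0.148 ] [-103.5444  172.0735   77.4374  -10.7943]
knobtop [ 0.5053 -0.0872  0.106 ]
```

play_rows:
  rows:
    - [[0,0,0.12,-1,0],[0,0,0.12,-1.5,0],[0,0,0,-1.5,0],[0,0,0,-1.5,0],[0,0,0,-1,0],[0,0,0,-0.5,0],[0,0,0,-0.3,0],[0,0,0,0,0],[0,0,0,0,0],[0,0.5,-0.1,0,0],[0,1,-0.19,0,0],[0,1,-0.19,0,0],[0,1,-0.19,0,0],[0,1,-0.19,0,0],[0,0.5,-0.09,0,0],[0,0,0,0,0],[0,0,0,0,0]]

```text
clock: 10.95
tool_pos: [0.3817, 0.0739, 0.1161]
orientation: [-0.296, -3.127, 0.0]
ft_force: [0.7, 0.3, -2.0]
gripper_width: 0.0171
```

```bash
python3 - <<'E'
from h import *
s=robot.state();print({k:s[k] for k in("tool_pos","torque","ft_force","gripper_width")})
snap("side","pics/d3.png");snap("scene","pics/s3.png")
o=np.zeros((600,800,3),np.uint8)
c=cv2.imread("pics/d3.png")[190:290,230:363];o[:300,:]=cv2.resize(c[:,:],None,fx=3,fy=3,interpolation=cv2.INTER_CUBIC)[:300,:400].repeat(1,1) if 0 else 0
o[:300,:399]=cv2.resize(c,(399,300),interpolation=cv2.INTER_CUBIC)
c=cv2.imread("pics/s3.png")[180:280,270:403];o[300:,:399]=cv2.resize(c,(399,300),interpolation=cv2.INTER_CUBIC)
cv2.imwrite("pics/m3.png",o[:,:400])
E
```

```text
{'tool_pos': array([0.38171807, 0.07391081, 0.11614391]), 'torque': array([0.10272706, 0.14436069, 0.02488164]), 'ft_force': array([ 0.68461186,  0.25353481, -1.97517197]), 'gripper_width': 0.017066678989737058}
```

View pics/m3.png

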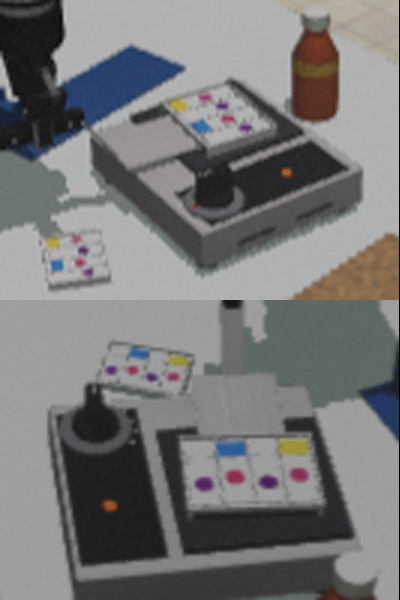

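play_rows:
  rows:
    - [[0,0.5,0.05,0,0],[0,1,-0.1,0,0],[0,1,-0.19,0,0],[0,1,-0.19,0,0],[0,1,-0.19,0,0],[0,1,-0.19,0,0],[0,1,-0.19,0,0],[0,0.8,-0.12,0,0],[0,0.5,-0.1,0,0],[0,0.2,0,0,0],[0,0,0,0,0],[0,0,0,0,0]]

```text
clock: 12.25
tool_pos: [0.4617, 0.0618, 0.1163]
orientation: [-0.296, -3.127, 0.0]
ft_force: [-0.8, -0.7, -1.5]
gripper_width: 0.0169
```

```bash
python3 - <<'E'
from h import *
s=robot.state();print({k:s[k] for k in("tool_pos","torque","ft_force","gripper_width")})
snap("side","pics/d4.png");snap("scene","pics/s4.png")
o=np.zeros((600,400,3),np.uint8)
c=cv2.imread("pics/d4.png")[190:290,230:363];o[:300,:399]=cv2.resize(c,(399,300),interpolation=cv2.INTER_CUBIC)
c=cv2.imread("pics/s4.png")[180:280,270:403];o[300:,:399]=cv2.resize(c,(399,300),interpolation=cv2.INTER_CUBIC)
cv2.imwrite("pics/m4.png",o)
a=cv2.imread("pics/s3.png").astype(int);b=cv2.imread("pics/s4.png").astype(int)
print("change in tray region",np.abs(a-b)[232:246,335:372].mean(),np.abs(a-b)[300:340,100:300].mean())
E
```

```text
{'tool_pos': array([0.46165095, 0.0617627 , 0.11627332]), 'torque': array([-0.01266488,  0.12102058,  0.03039172]), 'ft_force': array([-0.82371483, -0.68957734, -1.49727066]), 'gripper_width': 0.016854176039676483}
change in tray region 1.494208494208494 1.7984583333333333
```

play_rows:
  rows:
    - [[0,0,0,0.1,0],[0,0,0,0.1,0],[0,0,0,0.1,0],[0,0,0,0.1,0],[0,0,0,0.1,0],[0,0,0,0.1,0],[0,0,0,0.2,0],[0,0,0,0.3,0],[0,0,0,0.4,0],[0,0,0,0.5,0],[0,0,0,0.5,0],[0,0,0,0.5,0],[0,0,0,0.4,0],[0,0,0,0.2,0],[0,0,0,0.1,0],[0,0,0,0,0],[0,0,0,0,0],[0,0,0,0,0],[0,0,0,0,0],[0,0,0,0,0]]

```text
clock: 14.35
tool_pos: [0.462, 0.0617, 0.1532]
orientation: [-0.296, -3.128, -0.0]
ft_force: [0.3, 0.4, -2.9]
gripper_width: 0.0166
```

```bash
python3 - <<'E'
from h import *
s=robot.state();print({k:s[k] for k in("tool_pos","torque","ft_force","gripper_width")})
snap("side","pics/d5.png");snap("scene","pics/s5.png")
o=np.zeros((600,800,3),np.uint8)
c=cv2.imread("pics/d5.png")[185:285,220:353];o[:300,:399]=cv2.resize(c,(399,300),interpolation=cv2.INTER_CUBIC)
c=cv2.imread("pics/s5.png")[170:270,270:403];o[300:,:399]=cv2.resize(c,(399,300),interpolation=cv2.INTER_CUBIC)
c=cv2.imread("pics/s4.png")[170:270,270:403];o[300:,400:799]=cv2.resize(c,(399,300),interpolation=cv2.INTER_CUBIC)
c=cv2.imread("pics/d4.png")[185:285,220:353];o[:300,400:799]=cv2.resize(c,(399,300),interpolation=cv2.INTER_CUBIC)
cv2.imwrite("pics/m5.png",o)
E
```

```text
{'tool_pos': array([0.46197451, 0.06169632, 0.15320743]), 'torque': array([ 0.03583785,  0.27281519, -0.01685692]), 'ft_force': array([ 0.3113371 ,  0.37162238, -2.90556882]), 'gripper_width': 0.016621081298953025}
```

View pics/m5.png

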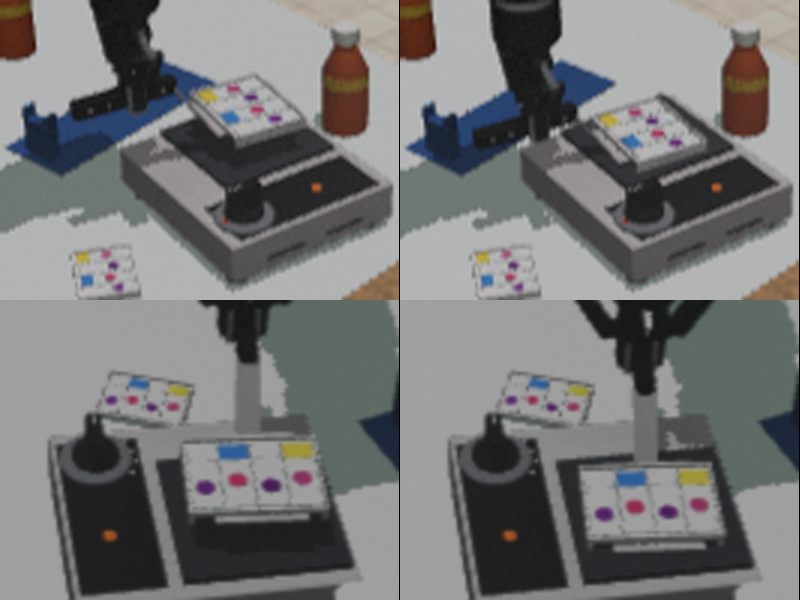

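play_rows:
  rows:
    - [[0,0,0,0.3,0],[0,0,0,0.6,0],[0,0,0,0.8,0],[0,0,0,0.8,0],[0,0,0,0.6,0],[0,0,-0.2,0.4,0],[0,0,-0.5,0.2,0],[0,-0.1,-0.8,0,0],[0,-0.1,-1.2,0,0],[0,-0.1,-1.5,0,0],[0,-0.1,-1.8,0,0],[0,-0.15,-2,0,0],[0,-0.15,-2,0,0],[0,-0.15,-2,0,0],[0,-0.15,-2,0,0],[0,-0.15,-2,0,0],[0,-0.15,-2,0,0],[0,-0.15,-2,0,0],[0,-0.15,-2,0,0],[0,-0.15,-2,0,0]]

```text
clock: 16.45
tool_pos: [0.4437, -0.1799, 0.19]
orientation: [-0.297, -3.127, 0.0]
ft_force: [0.5, -0.0, -3.5]
gripper_width: 0.017
```

play_rows:
  rows:
    - [[0,-0.15,-2,0,0],[0,-0.15,-1.8,0,0],[0,-0.1,-1.5,0,0],[0,0,-1.2,0,0],[0,0,-0.9,0,0],[0,0,-0.6,0,0],[0,0,-0.35,0,0],[0,0,-0.15,0,0],[0,0,0,-0.3,0],[0,0,0,-0.6,0],[0,0,0,-0.8,0],[0,0,0,-1,0],[0,0,0,-1,0],[0,0,0,-1,0],[0,0,0,-1,0],[0,0,0,-0.8,0],[0,0,0,-0.5,0],[0,0,0,-0.3,0],[0,0,0,0,0],[0,0,0,0,0]]

```text
clock: 18.45
tool_pos: [0.4406, -0.2634, 0.1175]
orientation: [0.296, 3.127, -0.0]
ft_force: [-0.6, -0.6, -3.2]
gripper_width: 0.0172
```

```bash
python3 - <<'E'
from h import *
s=robot.state();print({k:s[k] for k in("tool_pos","torque","ft_force","gripper_width")})
snap("side","pics/d6.png");snap("scene","pics/s6.png")
o=np.zeros((300,800,3),np.uint8)
c=cv2.imread("pics/d6.png")[230:330,300:433];o[:300,:399]=cv2.resize(c,(399,300),interpolation=cv2.INTER_CUBIC)
c=cv2.imread("pics/s6.png")[210:310,170:303];o[:,400:799]=cv2.resize(c,(399,300),interpolation=cv2.INTER_CUBIC)
cv2.imwrite("pics/m6.png",o)
E
```

```text
{'tool_pos': array([ 0.44064311, -0.2634229 ,  0.11753345]), 'torque': array([0.02757067, 0.30210892, 0.00286248]), 'ft_force': array([-0.63708777, -0.58989775, -3.17389537]), 'gripper_width': 0.017209481575632825}
```

View pics/m6.png

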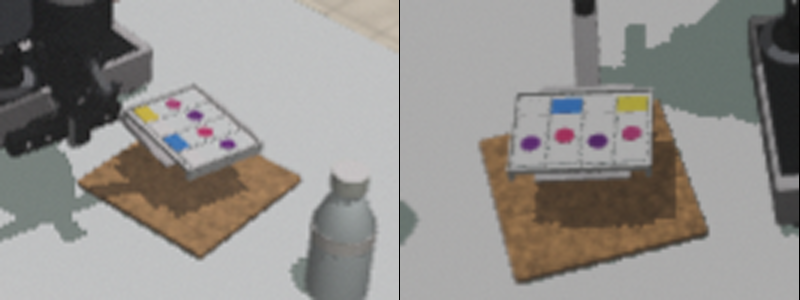

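```bash
python3 - <<'E'
from h import *
q=lambda u,v,z:pt("scene",(u-400)/3+170,v/3+210,z)
print(np.mean([q(u,v,.0822) for u,v in((513,93),(653,90),(652,166),(511,172))],0))
print([q(u,v,.01) for u,v in((481,143),(707,233),(518,278))], (q(481,143,.01)+q(707,233,.01))/2)
q=lambda u,v,z:pt("side",u/3+300,v/3+230,z)
print(np.mean([q(u,v,.0822) for u,v in((122,117),(194,85),(262,147),(186,172))],0),np.mean([q(u,v,.01) for u,v in((79,182),(300,179),(200,253))],0), (q(79,182,.01)+q(300,179,.01))/2)
E
```

```text
[ 0.58788542 -0.29019215  0.0822    ]
[array([ 0.51396611, -0.37920103,  0.01      ]), array([ 0.66636307, -0.20061161,  0.01      ]), array([ 0.67641523, -0.36456465,  0.01      ])] [ 0.59016459 -0.28990632  0.01      ]
[ 0.57425217 -0.30143881  0.0822    ] [ 0.55522672 -0.32737627  0.01      ] [ 0.57985787 -0.29853794  0.01      ]
```

play_rows:
  rows:
    - [[0,0,0,-0.3,0],[0,0,0,-0.7,0],[0,0,0,-1,0],[0,0,0,-1,0],[0,0,0,-0.9,0],[0,0,0,-0.7,0],[0,0,0,-0.4,0],[0,0,0,-0.2,0],[0,0,0,-0.1,0],[0,0,0,-0.1,0],[0,0,0,-0.1,0],[0,0,0,-0.1,0],[0,0,0,-0.1,0],[0,0,0,-0.1,0],[0,0,0,-0.1,0],[0,0,0,-0.1,0],[0,0,0,-0.1,0],[0,0,0,-0.05,0],[0,0,0,0,0],[0,0,0,0,0]]

```text
clock: 20.55
tool_pos: [0.4405, -0.2633, 0.0558]
orientation: [0.296, 3.128, -0.0]
ft_force: [0.2, -0.8, -2.6]
gripper_width: 0.0172
```

```bash
python3 - <<'E'
from h import *
s=robot.state();print({k:s[k] for k in("tool_pos","torque","ft_force","gripper_width")})
snap("scene","pics/s7.png")
E
```

```text
{'tool_pos': array([ 0.44053628, -0.26334037,  0.05582522]), 'torque': array([0.00531616, 0.0835003 , 0.05658976]), 'ft_force': array([ 0.2414753 , -0.78174046, -2.58042928]), 'gripper_width': 0.017165485622285738}
```

play_rows:
  rows:
    - [[0,-0.2,0.04,0,0],[0,-0.5,0.1,0,0],[0,-0.8,0.15,0,0],[0,-1,0.19,0,0],[0,-1,0.19,0,0],[0,-1,0.19,0,0],[0,-1,0.19,0,0],[0,-1,0.19,0,0],[0,-1,0.19,0,0],[0,-1,0.19,0,0],[0,-1,0.19,0,0],[0,-1,0.19,0,0],[0,-1,0.19,0,0],[0,-1,0.19,0,0],[0,-0.7,0.13,0,0],[0,-0.3,0.06,0,0],[0,0,0,0,0],[0,0,0,0,0],[0,0,0,0,0]]

```text
clock: 22.5
tool_pos: [0.3058, -0.2377, 0.0558]
orientation: [0.295, 3.128, -0.0]
ft_force: [0.2, -0.3, -2.1]
gripper_width: 0.017
```

```bash
python3 - <<'E'
from h import *
s=robot.state();print({k:s[k] for k in("tool_pos","torque","ft_force","gripper_width")})
snap("side","pics/d8.png");snap("scene","pics/s8.png")
o=np.zeros((300,800,3),np.uint8)
c=cv2.imread("pics/d8.png")[230:330,280:413];o[:300,:399]=cv2.resize(c,(399,300),interpolation=cv2.INTER_CUBIC)
c=cv2.imread("pics/s8.png")[210:310,170:303];o[:,400:799]=cv2.resize(c,(399,300),interpolation=cv2.INTER_CUBIC)
cv2.imwrite("pics/m8.png",o)
E
```

```text
{'tool_pos': array([ 0.30581502, -0.23774897,  0.05578954]), 'torque': array([-0.00783947,  0.07548409, -0.03777029]), 'ft_force': array([ 0.19124164, -0.30389271, -2.12743138]), 'gripper_width': 0.017036224967290348}
```

View pics/m8.png

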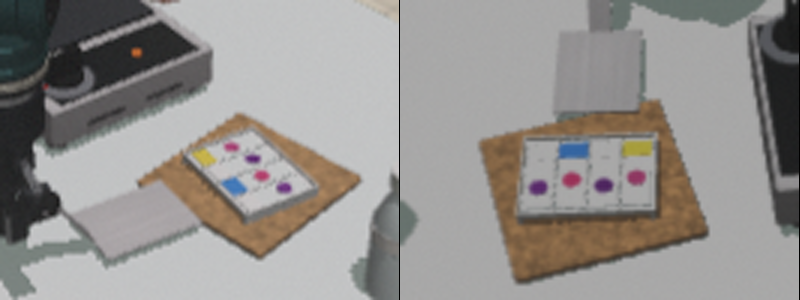

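play_rows:
  rows:
    - [[0,0,0,0.4,0],[0,0,0,1,0],[0,0,0,2,0],[0,0,0,2.5,0],[0,0,0,2.5,0],[0,0,0.5,2.5,0],[0,0.2,1.5,1.5,0],[0,0.5,2.5,1,1],[0,0.8,3,0,1.5],[0,0.8,3,0,1.5],[0,0.8,3,0,1.5],[0,0.8,3,0,1.5],[0,0.8,3,0,1.5],[0,0.8,3,0,1.5],[0,0.8,3,0,1.5],[0,0.8,3,0,1.5],[0,0.8,3,0,1.5],[0,0.8,3,0,1.5],[0,1,3,0,1.5],[0,1.2,3,0,1.5]]

```text
clock: 24.6
tool_pos: [0.4145, 0.1689, 0.1901]
orientation: [-0.227, 3.133, 0.0]
ft_force: [-0.1, -0.9, -1.8]
gripper_width: 0.0167
```

play_rows:
  rows:
    - [[0,1.5,3,0,1],[0,1.8,2.7,0,0.66],[0,2,2,0,0],[0,1.8,1.5,0,0],[0,1.5,1,0,0],[0,1,0.5,0,0],[0,0.4,0,0,0],[0,0,0,0,0],[0,0,0,0,0],[0,0,0,0,0]]

```text
clock: 25.6
tool_pos: [0.514, 0.274, 0.19]
orientation: [-0.27, 3.13, 0.0]
ft_force: [-0.5, 0.4, -1.7]
gripper_width: 0.0176
```

```bash
python3 - <<'E'
from h import *
s=robot.state();print({k:s[k] for k in("tool_pos","torque","ft_force","gripper_width")})
R=cv2.Rodrigues(np.array(s["orientation"]))[0];print(np.degrees(np.arctan2(R[1,1],R[0,1])))
E
```

```text
{'tool_pos': array([0.51403   , 0.27401338, 0.19003318]), 'torque': array([-0.00767459,  0.12992433,  0.00510507]), 'ft_force': array([-0.51551774,  0.35791194, -1.67249706]), 'gripper_width': 0.01763968912002503}
99.84342324277405
```

play_rows:
  rows:
    - [[0,-0.05,0,-0.5,-0.4],[0,0,0,-1.2,0],[0,0,0,-2,0],[0,0,0,-2.3,0],[0,0,0,-2.3,0],[0,0,0,-2,0],[0,0,0,-1.5,0],[0,0,0,-1,0],[0,0,0,-0.6,0],[0,0,0,-0.3,0],[0,0,0,-0.2,0],[0,0,0,-0.1,0],[0,0,0,-0.1,0],[0,0,0,-0.1,0],[0,0,0,-0.1,0],[0,0,0,0,0],[0,0,0,0,0]]

```text
clock: 27.3
tool_pos: [0.514, 0.2744, 0.0468]
orientation: [-0.259, 3.131, 0.0]
ft_force: [0.4, -0.7, -1.8]
gripper_width: 0.0171
```

```bash
python3 - <<'E'
from h import *
s=robot.state();print({k:s[k] for k in("tool_pos","torque","ft_force","gripper_width")})
R=cv2.Rodrigues(np.array(s["orientation"]))[0];print(np.degrees(np.arctan2(R[1,1],R[0,1])))
E
```

```text
{'tool_pos': array([0.51403504, 0.27443106, 0.04684553]), 'torque': array([ 0.03519942,  0.02934481, -0.01890188]), 'ft_force': array([ 0.43337881, -0.70332507, -1.83032645]), 'gripper_width': 0.017090214747896435}
99.45855497763685
```

play_rows:
  rows:
    - [[0,0,0,-0.05,0],[0,0,0,-0.05,0],[0,0,0,0,0],[60,0,0,0,0],[60,0,0,0,0],[60,0,0,0,0],[60,0,0,0,0],[60,0,0,0,0],[60,0,0,0.5,0],[60,0,0,1.5,0],[60,0,0,3,0],[60,0,0,3.5,0],[60,0,0,4,0],[60,-0.4,-0.3,3.5,0],[60,-0.5,-0.4,2,0],[60,-0.5,-0.4,0,0],[60,0,0,0,0],[60,0,0,0,0]]

```text
clock: 29.1
tool_pos: [0.4996, 0.2632, 0.2249]
orientation: [0.259, -3.13, 0.0]
ft_force: [0.0, -0.1, -1.2]
gripper_width: 0.0514
```

```bash
python3 - <<'E'
from h import *
s=robot.state();print({k:s[k] for k in("tool_pos","ft_force","gripper_width")})
snap("wrist","pics/w9.png");snap("scene","pics/s9.png")
o=np.zeros((480,780,3),np.uint8);o[:,:450]=cv2.imread("pics/w9.png")[:,110:560]
k=cv2.imread("pics/s9.png");o[:240,450:770]=cv2.resize(k[205:255,270:337],(320,240),interpolation=cv2.INTER_CUBIC)
o[240:,450:770]=cv2.resize(k[220:310,180:300],(320,240),interpolation=cv2.INTER_CUBIC)
cv2.imwrite("pics/m9.png",o)
E
```

```text
{'tool_pos': array([0.49964353, 0.26323619, 0.22494962]), 'ft_force': array([ 0.02602179, -0.08822125, -1.15843532]), 'gripper_width': 0.0513717939295728}
```

```bash
python3 - <<'E'
from h import *
im=cv2.imread("pics/w9.png")
hsv=cv2.cvtColor(im,cv2.COLOR_BGR2HSV)
blue=cv2.inRange(hsv,(100,120,40),(130,255,255));blue[:, :200]=0;blue[:,450:]=0
P=cv2.findNonZero(blue);hull=cv2.convexHull(P);m=np.zeros(blue.shape,np.uint8);cv2.fillConvexPoly(m,hull,255);m=cv2.erode(m,np.ones((5,5)))
wh=cv2.inRange(hsv,(0,0,120),(180,60,255))&m;n,l,st,ct=cv2.connectedComponentsWithStats(wh);i=1+st[1:,4].argmax()
r=cv2.minAreaRect(cv2.findNonZero((l==i).astype(np.uint8)));print("blade px",st[i],r)
B=np.array([pt("wrist",*c,.005) for c in cv2.boxPoints(r)]);print("blade",B.mean(0),np.linalg.norm(np.diff(B,axis=0),axis=1),"at start .6521 .2967")
bl=cv2.inRange(hsv,(0,0,0),(180,255,50))[:285]&m[:285];n,l,st,ct=cv2.connectedComponentsWithStats(bl);i=1+st[1:,4].argmax();print("handle px",st[i])
rr=cv2.minAreaRect(cv2.findNonZero((l==i).astype(np.uint8)));print(rr,pt("wrist",*rr[0],.075),"start ~.5026 .2717")
rh=cv2.minAreaRect(hull);print("rest",np.mean([pt("wrist",*c,.003) for c in cv2.boxPoints(rh)],0),"start .5759 .2805")
# scene: tray/cork movement, bottles
a=cv2.imread("pics/s8.png").astype(int);b=cv2.imread("pics/s9.png").astype(int);z=cv2.imread("pics/scene0.png").astype(int)
f=lambda x,y,u,v,w,h:np.abs(x-y)[v:v+h,u:u+w].mean().round(2)
print("tray s8/s9",f(a,b,205,250,60,45),"bottles s0/s9",f(z,b,495,182,25,48),f(z,b,370,265,30,50),f(z,b,138,245,30,48),"noise",f(z,b,100,310,200,30))
E
```

```text
blade px [ 295  285   68   78 5058] ((328.5, 323.5), (77.0, 67.0), 90.0)
blade [0.65120838 0.29740154 0.005     ] [0.07941901 0.10946196 0.08634139] at start .6521 .2967
handle px [ 323  151   20  133 2389]
((332.5, 217.0), (132.0, 19.0), 90.0) [0.49765903 0.27310205 0.075     ] start ~.5026 .2717
rest [0.5744526  0.27881461 0.003     ] start .5759 .2805
tray s8/s9 5.17 bottles s0/s9 1.19 1.3 1.44 noise 1.79
```

```bash
python3 - <<'E'
from h import *
a=cv2.imread("pics/s8.png",0);b=cv2.imread("pics/s9.png",0)
g=lambda x:x[254:283,208:257]
r=cv2.matchTemplate(b[244:293,198:267],g(a),cv2.TM_CCOEFF_NORMED);print(cv2.minMaxLoc(r),"expect (10,10)")
d=cv2.absdiff(a,b)[250:295,205:265];print(g(a).mean(),g(b).mean());print((d>12).astype(int).sum(1))
c=cv2.imread("pics/s9.png");hsv=cv2.cvtColor(c,cv2.COLOR_BGR2HSV)
P=np.array([pt("scene",170+(u-400)/3,210+v/3,.024) for u,v in((520,137),(657,134),(657,209),(518,212))]);print("tray on cork (s8)",P.mean(0))
E
```

```text
(-0.20839540660381317, 0.9993942379951477, (0, 4), (10, 10)) expect (10,10)
136.50316678395495 130.74806474313863
[3 0 0 0 0 0 0 0 0 0 0 0 0 0 0 0 0 0 0 0 0 0 0 0 0 0 0 0 0 0 0 0 0 0 0 0 0
 0 0 0 0 0 0 0 0]
tray on cork (s8) [ 0.58493267 -0.29039053  0.024     ]
```

The tray hasn't moved; only the brightness changed. It sits at (0.585, -0.290), the measured centre of the board. I'm handing in the job.

```bash
python3 -c "
from station import robot
print(robot.finish_job(), robot.state()['clock'])"
```

```text
the job is handed in; nothing more can be done
the job is handed in; nothing more can be done
```

I turned the knob to its off stop, moved the larger tray on the lifter from the hotplate to the nearer cork board, and laid the lifter back on its rest. I handed the job in at about 29 s of the 72 s allowed; no verdict was reported.

- **Knob:** the wrist torque rose to 1.9 N m against the off stop. Later pictures show the pointer at the hotplate's front.
- **Tray:** it was level in every picture and stands within about 6 mm of the board's centre. The scene picture shows it did not move after the lifter was drawn out.
- **Lifter:** the blade is within about 1 mm of where it started. The handle's centre measured about 5 mm from its start, taken from a cruder image blob. Both are well inside the 25 mm allowed.
- **Bottles:** image differences at all three stay at noise level, so they were not moved.
- **Checks that failed or disagreed:**
  - I could not view the last picture because of the 12-picture limit, so I made the final checks on it numerically.
  - The side camera read positions 5 to 9 mm off from the other two cameras. Everything it saw was shifted about equally, so I used it mainly for relative checks.
  - A first tray comparison showed a difference, but it was only a change in lighting. Template matching then gave zero shift.

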